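# Set the drying fan's speed and start it

## Robot

A 7-joint arm with a two-finger parallel gripper is mounted at the origin on the work surface. World frame = base frame: x ahead of the robot, y to its left, z up, the work surface at z = 0. Lengths are in m, angles in rad, forces in N, time in s.
With the tool pointing down it reaches from about 0.4 to 0.925 m from the base axis. Payload 4.1 kg.
Tool frame: the origin (TCP) lies midway between the tips of the shut fingers; the grasp point (between the pads) lies 19 mm behind it; z points along the fingers, y is the line along which they close (so a half turn about z gives the same grasp; the last joint's range is limited). The gripper opens to 85 mm and grips with 20 to 120 N. Pads are 22 mm wide; open, the fingers measure 114 mm over their backs; the gripper's body (76 mm by 85 mm) begins 54 mm behind the grasp point. The pads swing forward as they close: fully open they stand 13 mm farther back than shut.
Start: joints at [-1.415, 0.398, 0.045, 1.537, -0.019, 1.207, -0.051], TCP at [0.164, 0.629, 0.231] pointing down, gripper open.
Joint ranges: [-2.82, 2.82], [-0.49, 2.23], [-1.37, 1.46], [0, 2.46], [-1.36, 4.5], [0.23, 2], [-2.94, 2.94]. Speed limits (rad/s): [2.57, 2.57, 3.14, 3.14, 3.14, 3.14, 3.14].

## Interface

Orientations are given as [roll, pitch, yaw] about the fixed x, y, z axes, in that order (R = Rz(yaw) Ry(pitch) Rx(roll)).
In Python, from bench import bot, kin, telemetry, imaging, ticket, models gives the robot as it stands. Calls block until the motion is done:
- bot.move_pose(position, orientation): joint-space move of the TCP to a pose.
- bot.movel(position, frame=None, rate=0.15, guard=None): straight line of the TCP; frame=None keeps the orientation; rate is the mean speed in m/s. With guard (N) it stops when the force on the tool has changed by that much, and returns True; else False.
- bot.move_j(angles): joint-space move.
- bot.gripper_to(opening): opening from 0.0 (shut) to 1.0 (fully open); the grip force is fixed at half the most; returns when the fingers have stopped.
- bot.dwell(seconds).
- kin.inverse_kinematics(position, orientation): joint angles nearest the present ones, or None.
- telemetry.sense(): the state.
- imaging.grab_frame(name): name is "side" or "top" or "wrist"; returns (picture, depth): 480x640x3 uint8, blue, green, red; 480x640 float32, m along the optical axis (not along the pixel's ray), 0 where there is no reading.
- imaging.get_calibration(name): a dict with "intrinsics" (3x3 intrinsics, pixels), "k1" (the pictures are not rectified: a ray, as slopes to the right and down, at radius r is drawn at 1 + k1 r^2 times it, then the intrinsics apply), "extrinsics" (4x4, takes a point from camera to world coordinates); the wrist camera has in their place "hand_eye" (4x4, takes a point from camera to tool coordinates, whose origin is the TCP and whose axes are the flange's). Camera axes: x right, y down, z forward; pixel columns grow to the right and rows downward; lengths in m; the calibration is good to about 2 mm. A picture is of the moment at which its call begins: read the wrist's pose just before it. get_calibration takes no time and is no camera call.
A pose or a line that the arm cannot do raises bot.Unreachable and nothing moves.
- ticket.job_done(): hands the job in; it is judged then, once.
Trained networks look in the newest picture that a camera, given by its name, has taken for a name from the list of things; names that differ only in an ending like _2 or _b are one class to them, and where a whole thing is asked for, a point or a joint stands for the part that bears it (a point fixed in the world has none). Each returns a list of dicts, best first, with "p" (0 to 1); they miss things now and then, are a little off and sometimes report something else, mostly with a low value. They report only what shows in the picture. A call takes as long as a camera call.
- models.look_for(target, camera): "box" ([left, top, width, height] in pixels, round what is visible of it).
- models.silhouettes(target, camera): "pixels" (480x640 bool, what is visible of it) and "box" ([left, top, width, height] in pixels, round what is visible of it).
- models.landmark_of(target, camera): "point" ([row, column] in pixels: a listed point, or the origin of a listed thing).
The state is a dict: "t": time; "joint_pos": joint angles; "qd": joint speeds; "joint_torque": joint torques, N m; "tool_pos": TCP position; "eef_rot": TCP orientation; "wrist_force": force on the tool from outside, world axes, zero at the start; "ft_torque": the same for the moment, N m; "width": opening from 0.0 (shut) to 1.0 (fully open); "finger_force": force on a finger pad.
Only numpy, scipy, OpenCV 4.12 (cv2) and the standard library are available. Lean on these libraries where they do the work, as an engineer would, in place of code of your own. Each camera call takes 0.05 s, during which the arm holds its last target. There are 200 camera calls.

## Task

With a fingertip, gently push the black selector handle on the grey control box round, click by click, until it sits in the notch where it points at the blue pin; only then press the green start button right down with a fingertip and let it come back up. Do not press the red stop button, do not pinch or lift anything, and leave the paint pot and everything else on the bench where it stands.

Things in the scene. Friction and masses are not known exactly. Their poses are not given: they have to be found in the camera images.
- control_box: fixed grey control box of the drying fan, 220 mm (its x) by 300 mm (its y), flat top panel 80 mm above the table; origin at the centre of its underside, x axis away from the robot at yaw 0, z up. It carries the selector, four marker pins and two push buttons on top. 9 black dashes, 78 to 88 mm from the selector axis, mark the notches.
- selector_axis (a point): point on the selector's upright turning axis, at the level of the top panel; at x 0, y +55 mm in the box's frame
- selector (a joint): rotary selector, rad; grows clockwise seen from above. 9 notches, 0 to 8, 0.6283 rad (36 degrees) apart, at 0, 0.6283 ... 5.0265, stops at both ends. Notch 4 (2.513) points along the box's +x, notch 0 144 degrees counterclockwise of it. It starts in notch 3, 4 or 5. Past halfway it clicks by itself into the next notch, ahead of the finger; a click takes about 3 N at 35 mm from the axis
- selector_tip (a point): outer end of the black one-sided lever handle with a white line on top, 48 mm from the axis, 34 mm above the panel. The handle is a bar 12 mm wide from the axis to this tip, 7 to 34 mm above the panel; round the axis a boss 22 mm across and 34 mm tall, under it a disc 48 mm across, 7 mm thick. Only the low pins stand near its sweep
- selector_aim (a point): point ahead of the lever, 64 mm from the axis and 4 mm above the panel, in the direction the handle points; it turns with the handle, and lies over a marker pin when the handle points at that pin
- blue_pin: blue marker pin, fixed to the panel, 22 mm across and 6.5 mm tall, 64 mm from the selector axis; it stands at notch 1, 2, 6 or 7 and marks the speed wanted; origin at the centre of its underside on the panel
- white_pin1: one of three white marker pins like the blue one, at the other marked notches; not the target
- white_pin2: one of three white marker pins like the blue one, at the other marked notches; not the target
- white_pin3: one of three white marker pins like the blue one, at the other marked notches; not the target
- start_top (a point): centre of the top of the green start push button (cap 34 mm across), which is pressed straight down; on the right-hand side of the panel, 161 mm from the selector axis; green may be the farther or the nearer of the two buttons
- start (a joint): travel of the green start button, m: 0 released, 0.006 fully down (about 5 N); springs back
- stop_top (a point): centre of the top of the red stop push button, same size, 90 mm from the green one; not to be pressed
- stop (a joint): travel of the red stop button, m: 0 released, 0.006 fully down
- paint_pot: small loose paint pot with an orange cap, 32 mm across and 42 mm tall, standing on a far corner of the control box's top panel; leave it alone; origin at the centre of its underside
- paint_can: loose paint can, 84 mm across, 105 mm tall, on the table to the left of the control box; leave it alone; origin at the centre of its underside
- glue_jar: loose glue jar with a blue cap, 72 mm across, 100 mm tall; leave it alone; origin at the centre of its underside
- brush_pot: loose green plastic pot, 84 mm across at the rim, 100 mm tall, with brush handles to 200 mm height; leave it alone; origin at the centre of its underside
- flat_brush: loose brush lying on the table on the robot's side of the control box; leave it alone; origin under its middle, its length along its x axis
- spatula: loose spatula lying on the table to the right of the control box; leave it alone; its length along its x axis
- beak_mask: loose white mask with a long nose, 156 mm across, 50 mm tall, lying face up on the right; leave it alone; origin at the centre of its underside

How it is judged:
By the outcome, as a careful person would: the job done as asked, in the order asked, and still so for the second after the job is handed in, with the robot touching nothing.
It also fails if it takes over 61 s, if anything falls off the work surface, if the arm or the gripper's body presses on something with over 40 N, if the wrist force passes 120 N, or if a joint passes its speed limit or range.

## Working session

There is one attempt and no reset: what is moved stays moved. The work goes in short steps, each a Python script; the robot and the scene stay as the last script left them, time stands still between calls to the robot, and variables do not carry over. Pictures are saved under pics/ and viewed, at most 10 in all, crops included, and the job is handed in when it is done.

```bash
mkdir -p pics; cat > h.py <<'E'
import numpy as np, cv2
from bench import bot, kin, telemetry, imaging, ticket, models
from scipy.spatial.transform import Rotation as R
def ext(cam):
    c=imaging.get_calibration(cam)
    if cam=="wrist":
        s=telemetry.sense(); T=np.eye(4); T[:3,:3]=R.from_euler('xyz',s["eef_rot"]).as_matrix(); T[:3,3]=s["tool_pos"]
        return c,T@np.array(c["hand_eye"])
    return c,np.array(c["extrinsics"])
def ray(c,E,row,col):
    K=np.array(c["intrinsics"]); d=cv2.undistortPoints(np.array([[[col,row]]],float),K,np.array([c["k1"],0,0,0,0.]))[0,0]
    return E[:3,3],E[:3,:3]@np.array([d[0],d[1],1])
def at_z(c,E,row,col,z):
    o,d=ray(c,E,row,col); return o+d*(z-o[2])/d[2]
def lm(name,cam,c,E,z):
    return [(round(float(r["p"]),2),np.round(r["point"],0).astype(int).tolist(),np.round(at_z(c,E,*r["point"],z)[:2],4).tolist()) for r in models.landmark_of(name,cam)[:4]]
E
cat > a.py <<'E'
from h import *
s=telemetry.sense(); print(s["t"],s["tool_pos"],s["eef_rot"])
for cam in ["top","side"]:
    c,E=ext(cam); p,d=imaging.grab_frame(cam); cv2.imwrite(f"pics/{cam}0.png",p)
    for n,z in [("selector_axis",.08),("selector_tip",.114),("selector_aim",.084),("blue_pin",.08),("white_pin1",.08),("start_top",.1),("stop_top",.1),("control_box",0),("paint_pot",.08)]:
        print(cam,n,lm(n,cam,c,E,z))
E
python3 a.py
```

```text
0.0 [0.16366974 0.62839463 0.23026884] [-3.13964126e+00  1.52436318e-04  2.88688622e+00]
top selector_axis [(0.85, [221, 328], [0.5737, -0.0226])]
top selector_tip [(0.9, [202, 320], [0.6118, -0.0049]), (0.43, [305, 438], [0.3651, -0.2672])]
top selector_aim []
top blue_pin [(0.69, [223, 322], [0.5684, -0.0094]), (0.51, [226, 297], [0.5644, 0.0518])]
top white_pin1 [(0.54, [210, 343], [0.6007, -0.0606]), (0.46, [245, 302], [0.5165, 0.0395]), (0.44, [231, 348], [0.5472, -0.0714])]
top start_top [(0.72, [223, 395], [0.5609, -0.1813])]
top stop_top [(0.56, [184, 381], [0.6553, -0.1528])]
top control_box [(0.67, [291, 363], [0.4049, -0.1094]), (0.58, [227, 345], [0.5724, -0.0699])]
top paint_pot [(0.7, [203, 292], [0.6193, 0.0624]), (0.52, [225, 300], [0.5662, 0.0433]), (0.27, [242, 492], [0.5106, -0.4201])]
side selector_axis [(0.74, [251, 347], [0.5599, -0.029]), (0.69, [456, 395], [0.5065, -0.477])]
side selector_tip [(0.76, [228, 368], [0.6159, -0.0036]), (0.25, [214, 357], [0.6063, 0.0455])]
side selector_aim [(0.77, [236, 374], [0.6309, -0.0058])]
side blue_pin [(0.4, [228, 340], [0.5657, 0.0454])]
side white_pin1 [(0.64, [232, 325], [0.5269, 0.0406]), (0.6, [268, 353], [0.5579, -0.0769]), (0.5, [259, 366], [0.5932, -0.0608])]
side start_top [(0.57, [295, 368], [0.561, -0.1691]), (0.18, [282, 359], [0.5541, -0.1324])]
side stop_top [(0.49, [280, 408], [0.6544, -0.1554])]
side control_box [(0.63, [283, 360], [0.581, -0.0665])]
side paint_pot [(0.34, [248, 344], [0.5575, -0.0168])]
```

```bash
python3 -c "
import cv2
a=cv2.imread('pics/top0.png')[130:300,230:450];b=cv2.imread('pics/side0.png')[170:340,260:480]
cv2.imwrite('pics/c0.png',cv2.resize(cv2.vconcat([a,b]),None,fx=1.75,fy=1.75,interpolation=2))"
```

```text
(no output)
```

View pics/top0.png

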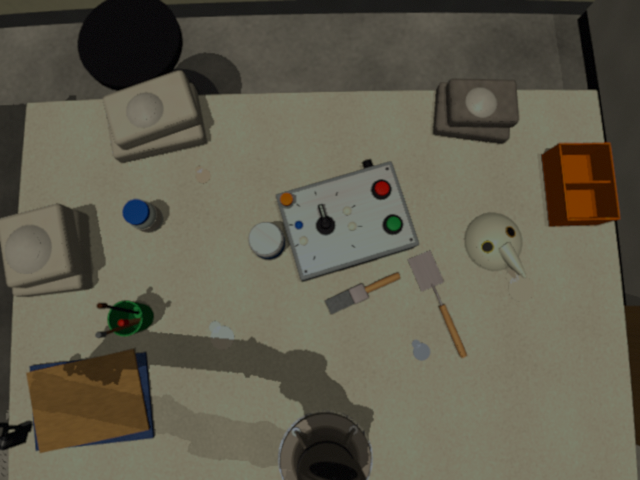

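View pics/c0.png

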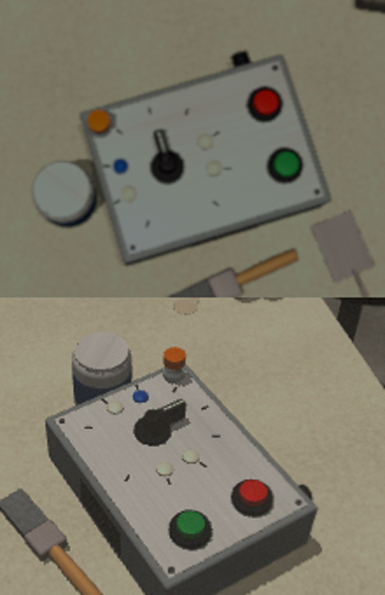

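The top view shows the box yawed about +17°. The handle points along the box's +x (notch 4). The blue pin at (225,298) is about 72° counterclockwise of it, which would be notch 2. Green is the nearer button at (223,394), and the pot is at the far-left corner (199,287). Next I'll close the gripper and check from near.

```bash
cat > b.py <<'E'
from h import *
print(np.round(imaging.get_calibration("wrist")["hand_eye"],3).tolist())
bot.gripper_to(0.0)
for yaw in np.radians([17,53,89,197,233,269,-145]):
    q=kin.inverse_kinematics([.58,-.05,.12],[np.pi,0,yaw]); print(np.degrees(yaw).round(),None if q is None else np.round(q,2).tolist())
yaw=np.radians(17)
bot.move_pose([.53,-.06,.36],[np.pi,0,yaw])
s=telemetry.sense(); print(s["t"],s["tool_pos"],s["eef_rot"])
c,E=ext("wrist"); p,d=imaging.grab_frame("wrist"); cv2.imwrite("pics/w1.png",p)
for n,z in [("selector_axis",.08),("selector_tip",.114),("selector_aim",.084),("blue_pin",.08),("white_pin1",.08),("start_top",.1),("stop_top",.1),("control_box",0),("paint_pot",.08)]:
    print(n,lm(n,"wrist",c,E,z))
np.save("d1.npy",d)
E
python3 b.py
```

```text
[[-0.001, -0.964, -0.266, 0.067], [1.0, -0.001, 0.001, -0.0], [-0.001, -0.266, 0.964, -0.143], [0.0, 0.0, 0.0, 1.0]]
17.0 [-0.74, 0.63, 1.06, 1.84, -0.63, 1.05, -0.7]
53.0 [-0.71, 0.6, 1.0, 1.84, -0.58, 1.03, -0.12]
89.0 [-0.67, 0.57, 0.94, 1.84, -0.54, 1.01, 0.47]
197.0 [-0.52, 0.47, 0.69, 1.83, -0.36, 0.96, 2.2]
233.0 [-0.41, 0.44, 0.55, 1.83, -0.28, 0.95, 2.75]
269.0 [-0.82, 0.79, 1.26, 1.84, -0.83, 1.17, -2.43]
-145.0 [-0.45, 0.45, 0.59, 1.83, -0.3, 0.95, 2.46]
4.55 [ 0.53025609 -0.05872946  0.35976485] [-3.14148973e+00  4.05079362e-04  2.98971732e-01]
selector_axis [(0.68, [167, 291], [0.5646, -0.013])]
selector_tip []
selector_aim [(0.21, [154, 348], [0.6002, -0.0748])]
blue_pin [(0.5, [150, 239], [0.5665, 0.0527])]
white_pin1 [(0.56, [187, 343], [0.5606, -0.0811]), (0.51, [182, 240], [0.5291, 0.0417]), (0.49, [155, 346], [0.5982, -0.0726])]
start_top [(0.72, [214, 418], [0.5581, -0.1758])]
stop_top [(0.81, [133, 427], [0.6488, -0.1513])]
control_box [(0.9, [168, 335], [0.5764, -0.0702])]
paint_pot [(0.65, [93, 228], [0.6253, 0.0799])]
```

View pics/w1.png

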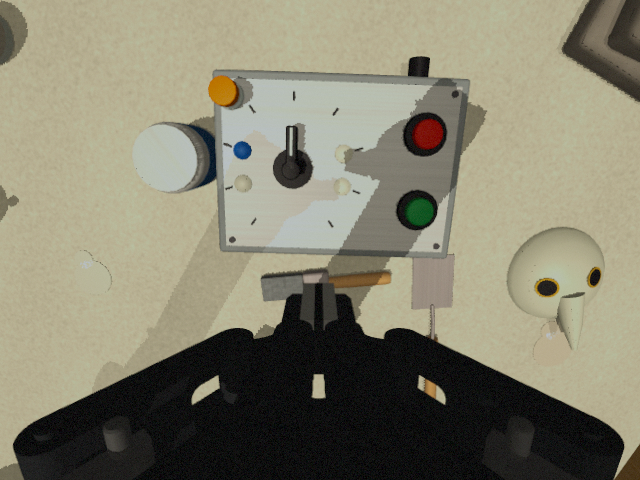

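The wrist view confirms it: the handle lies at the notch 4 dash (96,294), the blue pin (150,243) is at notch 2, and green (210,418) is the near button. So I need two clicks counterclockwise. The finger goes down on the right of the handle, feels for contact, then follows the arc.

```bash
cat > g.py <<'E'
from h import *
AX=np.array([.5635,-.0155]); YAW=np.radians(14.7); Z=.096
def pose(th,off,z=Z,r=.034):
    u=np.array([np.cos(th),np.sin(th)]); v=np.array([-u[1],u[0]])
    return [*(AX+r*u-off*v),z]
def st(tag):
    s=telemetry.sense(); print(tag,round(s["t"],2),np.round(s["tool_pos"],4),np.round(s["wrist_force"],1),flush=True); return s
def look(name,names):
    c,E=ext("wrist"); p,d=imaging.grab_frame("wrist"); cv2.imwrite(f"pics/{name}.png",p)
    for n,z in names: print(n,lm(n,"wrist",c,E,z))
E
cat > c.py <<'E'
from g import *
O=lambda th:[np.pi,0,th]
bot.move_pose(pose(YAW,.034,.19),O(YAW)); st("above")
hit=bot.movel(pose(YAW,.034),rate=.08,guard=6); st(f"down {hit}")
if hit: raise SystemExit
bot.dwell(.3); st("rest")
hit=bot.movel(pose(YAW,.008),rate=.02,guard=1.5); s=st(f"contact {hit}")
u=np.array([np.cos(YAW),np.sin(YAW)]); v=np.array([-u[1],u[0]])
print("off",-(s["tool_pos"][:2]-AX)@v)
E
python3 c.py
```

```text
above 5.83 [ 0.6056 -0.0406  0.1914] [-0.8 -0.2  0.1]
down False 7.15 [ 0.6055 -0.0399  0.0966] [-0.2  0.1 -0.4]
rest 7.45 [ 0.6051 -0.0397  0.0962] [-0.2 -0.9  0.4]
contact True 8.25 [ 0.6013 -0.0255  0.0958] [ 0.7 -0.7  1.7]
off 0.01928543816833255
```

```bash
cat > d.py <<'E'
from g import *
for dg in range(0,31,5):
    th=YAW+np.radians(dg)
    hit=bot.movel(pose(th,.017),[np.pi,0,th],rate=.04,guard=15); st(f"{dg} {hit}")
    if hit: break
look("w2",[("selector_tip",.114)])
E
python3 d.py
```

```text
0 False 8.5 [ 0.6009 -0.0242  0.096 ] [ 1.4 -3.7 -1.1]
5 False 8.75 [ 0.6013 -0.0198  0.096 ] [ 0.9 -2.7  0.1]
10 False 9.0 [ 0.6009 -0.0155  0.0957] [-0.7 -0.3  0.6]
15 False 9.25 [ 0.6009 -0.0126  0.0957] [ 0.3  0.3 -0.7]
20 False 9.5 [ 0.6009 -0.0098  0.0959] [-0.4  0.6  0.7]
25 False 9.75 [ 0.6004 -0.0068  0.096 ] [-0.6 -0.3  0.2]
30 False 10.0 [ 0.5996 -0.0037  0.096 ] [-0.4  0.6 -0.7]
selector_tip [(0.7, [287, 266], [0.5957, 0.0215])]
```

View pics/w2.png

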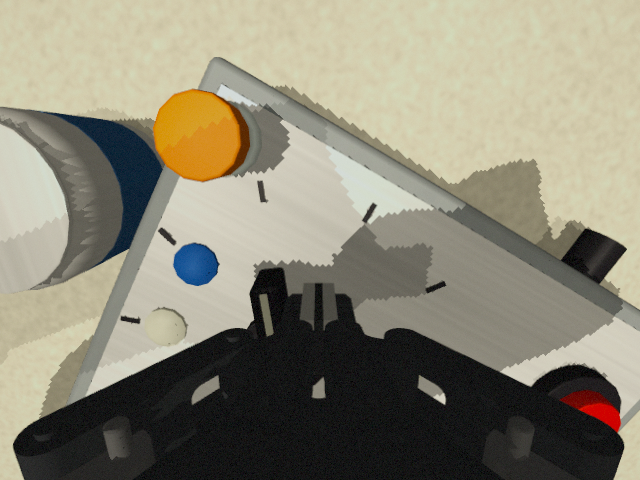

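The handle is now at notch 3, pointing at dash (190,263), with a gap to the finger. One more click to go; I'll stop as soon as the force peaks and drops.

```bash
cat > e.py <<'E'
from g import *
pk=0
for dg in np.arange(34,57,3):
    th=YAW+np.radians(dg)
    hit=bot.movel(pose(th,.017),[np.pi,0,th],rate=.03,guard=15); s=st(f"{dg} {hit}")
    u=np.array([np.cos(th),np.sin(th)]); f=-s["wrist_force"][:2]@np.array([-u[1],u[0]]); pk=max(pk,f); print("f",round(f,1))
    if hit or (pk>2 and f<.8): break
look("w3",[("selector_tip",.114),("blue_pin",.08)])
E
python3 e.py
```

```text
34 False 10.35 [ 0.5993 -0.0023  0.0962] [ 1.4 -2.  -1.7]
f 2.3
37 False 10.6 [ 5.983e-01 -1.000e-04  9.620e-02] [ 2.3 -3.2 -0.9]
f 3.8
40 False 10.85 [0.5969 0.0024 0.0961] [ 1.4 -3.  -0.4]
f 2.9
43 False 11.1 [0.5957 0.0048 0.096 ] [ 1.1 -1.   0.4]
f 1.5
46 False 11.35 [0.5945 0.0067 0.0958] [-0.   0.2  0.7]
f -0.1
selector_tip [(0.71, [289, 265], [0.583, 0.0292])]
blue_pin [(0.65, [243, 225], [0.5663, 0.0494])]
```

View pics/w3.png

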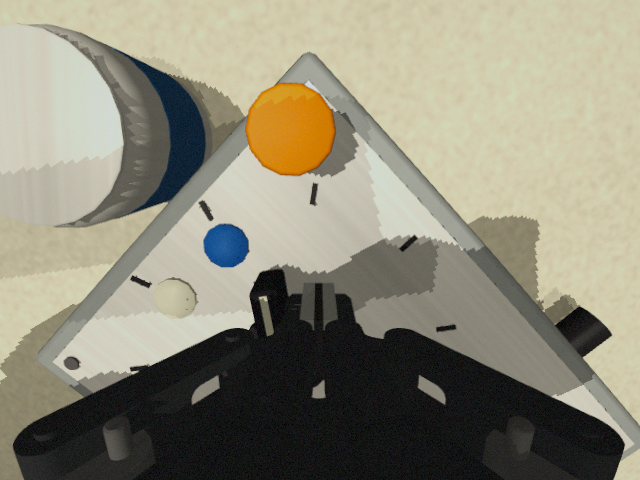

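The handle still touches the finger, pointing between the dashes at (194,315) and (210,206). It is about at the halfway hump, so I'll go on.

```bash
cat > e.py <<'E'
from g import *
for dg in (48,50,52):
    th=YAW+np.radians(dg)
    hit=bot.movel(pose(th,.017),[np.pi,0,th],rate=.03,guard=15); s=st(f"{dg} {hit}")
    if hit: break
bot.dwell(.2)
look("w4",[("selector_tip",.114),("blue_pin",.08)])
E
python3 e.py
```

```text
48 False 11.75 [0.5939 0.0071 0.0959] [-0.   0.1  0.1]
50 False 12.0 [0.5933 0.008  0.096 ] [-0.1  0.4 -0. ]
52 False 12.25 [0.5925 0.009  0.096 ] [ 0.7  0.6 -0.8]
selector_tip [(0.97, [295, 238], [0.5678, 0.0318])]
blue_pin [(0.63, [240, 235], [0.5654, 0.0481])]
```

View pics/w4.png

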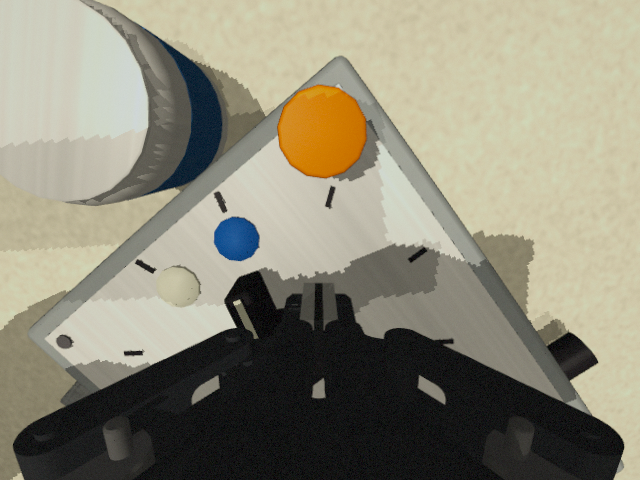

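The handle has now clicked ahead of the finger, with its tip at (285,245), near the blue pin. I'll back off, rise and check from above.

```bash
cat > f.py <<'E'
from g import *
th=YAW+np.radians(52)
bot.movel(pose(th,.024),rate=.06); bot.movel(pose(th,.024,.2),rate=.15)
bot.move_pose([.50,-.09,.30],[np.pi,0,YAW]); bot.dwell(.3); st("look")
look("w5",[("selector_axis",.08),("selector_tip",.114),("selector_aim",.084),("blue_pin",.083),("start_top",.1),("stop_top",.1)])
E
python3 f.py
```

```text
look 14.82 [ 0.5002 -0.0895  0.2995] [-0.3  0.3 -0.4]
selector_axis [(0.66, [134, 262], [0.5656, -0.0132])]
selector_tip [(0.73, [119, 212], [0.5669, 0.029]), (0.26, [48, 184], [0.6189, 0.0642])]
selector_aim [(0.96, [115, 203], [0.5681, 0.0478])]
blue_pin [(0.71, [114, 203], [0.5691, 0.0478])]
start_top [(0.56, [179, 417], [0.5626, -0.1751])]
stop_top [(0.97, [85, 423], [0.6471, -0.1519])]
```

View pics/w5.png

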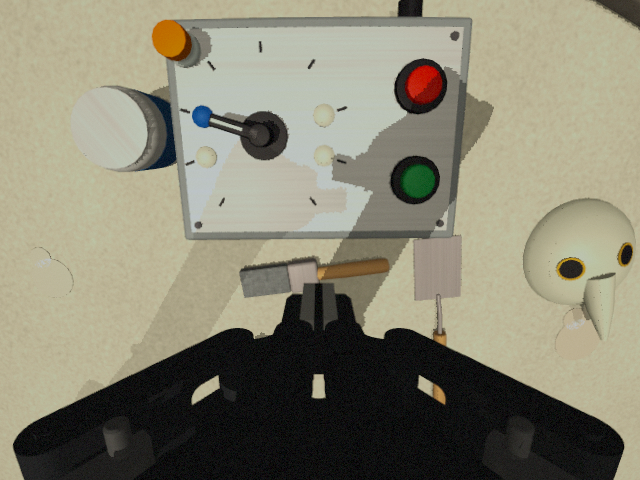

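The handle points at the blue pin: the aim point and the pin coincide at (115,203). Next I press green at (180,418), going down until the force passes the spring's 5 N.

```bash
cat > p.py <<'E'
from g import *
P=[.5615,-.1755]
bot.move_pose([*P,.17],[np.pi,0,YAW]); bot.dwell(.2); st("above")
h=bot.movel([*P,.12],rate=.08,guard=4); st(f"near {h}")
h=bot.movel([*P,.07],rate=.015,guard=2.5); s=st(f"contact {h}"); z0=s["tool_pos"][2]
if h:
    h=bot.movel([*P,z0-.012],rate=.015,guard=14); st(f"pressed {h}"); bot.dwell(.15); st("hold")
bot.movel([*P,.2],rate=.1)
bot.move_pose([.50,-.09,.30],[np.pi,0,YAW]); bot.dwell(.3); st("look")
look("w6",[("selector_tip",.114),("selector_aim",.084),("blue_pin",.083),("start_top",.1),("stop_top",.1)])
E
python3 p.py
```

```text
above 16.08 [ 0.5626 -0.1742  0.1718] [ 0.3 -0.5  0.5]
near False 16.86 [ 0.5616 -0.1759  0.1201] [-0.2  0.3 -0.5]
contact True 18.47 [ 0.5615 -0.1754  0.0992] [1.3 0.3 2.3]
pressed True 18.89 [ 0.5616 -0.1755  0.0961] [-1.4  1.2  5.6]
hold 19.04 [ 0.5615 -0.1755  0.0961] [-1.   0.9  6.2]
look 21.17 [ 0.4998 -0.0908  0.2994] [-0.8  0.1  0.7]
selector_tip [(0.85, [117, 208], [0.568, 0.0312])]
selector_aim [(0.85, [118, 203], [0.5661, 0.0458])]
blue_pin [(0.58, [112, 201], [0.5713, 0.0485])]
start_top [(0.77, [182, 414], [0.5586, -0.1745])]
stop_top [(0.78, [86, 419], [0.6449, -0.1509])]
```

View pics/w6.png

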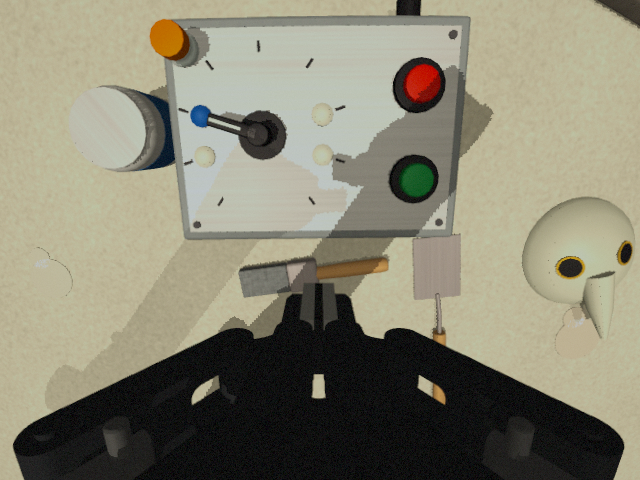

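The scene is unchanged and the cap is back up, but I can't tell whether that press bottomed out (about 6 N at z 0.0961). I'll press again, stepping down until the force clearly rises against the hard stop.

```bash
cat > p2.py <<'E'
from g import *
P=[.5615,-.1755]
bot.move_pose([*P,.14],[np.pi,0,YAW]); bot.movel([*P,.106],rate=.06,guard=4); bot.dwell(.2); st("near")
for z in np.arange(.103,.084,-.0015):
    bot.movel([*P,z],rate=.015,guard=25); bot.dwell(.1); s=st(f"{z:.4f}")
    if s["wrist_force"][2]>15: break
bot.movel([*P,.2],rate=.1)
bot.move_pose([.50,-.09,.30],[np.pi,0,YAW]); bot.dwell(.5); st("look")
look("w7",[("selector_aim",.084),("blue_pin",.083),("start_top",.1)])
E
python3 p2.py
```

```text
near 23.18 [ 0.5617 -0.1757  0.1063] [ 1.   0.1 -0.4]
0.1030 23.62 [ 0.5615 -0.1755  0.103 ] [-0.2 -0.8 -0.5]
0.1015 23.98 [ 0.5618 -0.1756  0.1017] [ 0.5 -1.   1.3]
0.1000 24.32 [ 0.5618 -0.1757  0.1002] [ 0.2 -1.   2.3]
0.0985 24.68 [ 0.5618 -0.1756  0.0987] [ 1.  -0.2  3.2]
0.0970 25.02 [ 0.5617 -0.1756  0.0972] [ 1.6 -1.   4.4]
0.0955 25.38 [ 0.5618 -0.1757  0.0961] [-0.3 -0.4  7. ]
0.0940 25.73 [ 0.5618 -0.1757  0.0959] [-2.   2.6 17.6]
look 28.07 [ 0.5    -0.0903  0.2998] [ 1.1  0.3 -0. ]
selector_aim [(0.68, [118, 200], [0.5651, 0.0489])]
blue_pin [(0.86, [115, 200], [0.568, 0.0503])]
start_top [(0.74, [180, 417], [0.5617, -0.1758])]
```

View pics/w7.png

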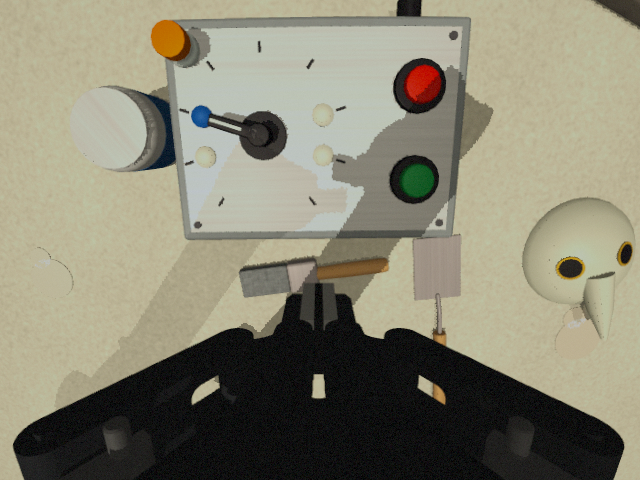

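The button reached its hard stop at z 0.096. The picture shows the handle on the blue pin (116,202), the green cap back up and everything else in place.

```bash
python3 -c "
from bench import ticket; print(ticket.job_done())"
```

```text
the job is handed in; nothing more can be done
None
```

The job is handed in: the selector sits in notch 2 pointing at the blue pin, and I then pressed the green start button twice (the second time to be sure it went right down to its stop) and it came back up, with the red stop button and everything else untouched.

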